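# Cure a lacquered block in the UV curing box

## Robot

A 7-joint arm with a two-finger parallel gripper is mounted at the origin on the work surface; the furniture and walls round the work are solid. World frame = base frame: x ahead of the robot, y to its left, z up, the work surface at z = 0. Lengths are in m, angles in rad, forces in N, time in s.
With the tool pointing down it reaches from about 0.4 to 0.875 m from the base axis. Payload 6.5 kg.
Tool frame: the origin (TCP) lies at the very end of the fingers, on their centre line; the grasp point (between the pads) lies 19 mm behind it (ctrl.tcp_to_grasp is the distance from the TCP to the grasp point, in m); z points along the fingers, y is the line along which they close (so a half turn about z gives the same grasp; the last joint's range is limited). The gripper opens to 88 mm and grips with 3 to 60 N. Pads are 18 mm wide; open, the fingers measure 123 mm over their backs; the gripper's body (75 mm by 187 mm) begins 45 mm behind the grasp point.
Start: joints at [1.123, 0.536, -0.004, 1.538, 0.003, 1.067, -0.071], TCP at [0.242, -0.603, 0.239] pointing down, gripper open.
Joint ranges: [-2.7, 2.7], [-0.37, 2.16], [-1.27, 1.26], [0.24, 2.4], [-1.31, 4.45], [0.19, 1.91], [-2.76, 2.76]. Speed limits (rad/s): [2.39, 2.39, 3.14, 3.14, 3.14, 3.14, 3.14].

## Interface

Orientations are given as [roll, pitch, yaw] about the fixed x, y, z axes, in that order (R = Rz(yaw) Ry(pitch) Rx(roll)).
In Python, from cell import ctrl, imaging, ticket, models gives the robot as it stands. Calls block until the motion is done:
- ctrl.move_to(position, orientation): joint-space move of the TCP to a pose.
- ctrl.move_l(position, rotation=None, speed=0.15, threshold=None): straight line of the TCP; rotation=None keeps the orientation; speed is the mean speed in m/s. With threshold (N) it stops when the force on the tool has changed by that much, and returns True; else False.
- ctrl.move_joints(angles): joint-space move.
- ctrl.grip(opening, force=None): finger opening in m; force is the grip in N (None keeps the last); returns when the fingers have stopped.
- ctrl.pause(seconds).
- ctrl.ik(position, orientation): joint angles nearest the present ones, or None.
- ctrl.state(): the state.
- imaging.grab_frame(name): name is "scene" or "side" or "wrist"; returns a dict with "image" (384x512x3 uint8, blue, green, red), "fx", "fy", "cx", "cy" (pixels), "R" (3x3) and "t" (3): a world point X has camera coordinates R X + t; the wrist camera has in their place "T_tool_cam" (4x4, takes a point from camera to tool coordinates, whose origin is the TCP and whose axes are the flange's). Camera axes: x right, y down, z forward; pixel columns grow to the right and rows downward; lengths in m; the calibration is good to about 2 mm. The wrist camera is an equidistant fisheye: a pixel r from the principal point sees the ray r / f radians off the axis. A picture is of the moment at which its call begins: read the wrist's pose just before it. There is no depth.
A pose or a line that the arm cannot do raises ctrl.PlanningError and nothing moves.
- ticket.hand_in(): hands the job in; it is judged then, once.
Trained networks look in a picture, given as the dict that the camera call returned (one of the last four; its "shot" number tells which), for a name from the list of things; names that differ only in an ending like _2 or _b are one class to them, and where a whole thing is asked for, a point or a joint stands for the part that bears it (a point fixed in the world has none). Each returns a list of dicts, best first, with "conf" (0 to 1); they miss things now and then, are a little off and sometimes report something else, mostly with a low value. They report only what shows in the picture. A call takes as long as a camera call.
- models.find_in(label, picture): "location" ([x, y, z] in m, in world coordinates, good to about 4 mm: the middle of the surface that is visible of it).
- models.tip_of(label, picture): "location" ([x, y, z] in m, in world coordinates, good to about 4 mm: a listed point, or the origin of a listed thing).
The state is a dict: "t": time; "qpos": joint angles; "qvel": joint speeds; "joint_torque": joint torques, N m; "position": TCP position; "eef_rot": TCP orientation; "contact_force": force on the tool from outside, world axes, zero at the start; "torque": the same for the moment, N m; "gripper_width": finger opening in m; "grasp_force": force on a finger pad.
Only numpy, scipy, OpenCV 4.12 (cv2) and the standard library are available. Lean on these libraries where they do the work, as an engineer would, in place of code of your own. Each camera call takes 0.05 s, during which the arm holds its last target. There are 200 camera calls.

## Task

Take the square-section wooden block out of the crate of offcuts and lay it down gently, flat on its long side, in the open tray of the curing box, then push the tray fully home. Then turn only the inner bar-shaped timer knob clockwise until its nose points at the one raised rib on the dial plate, without disturbing the wide power ring that it stands on, and finally press the start button all the way down and let it go. Leave the other offcuts in the crate and do not disturb anything else on the bench.

Things in the scene. Friction and masses are not known exactly. Their poses are not given: they have to be found in the camera images.
- curing_box: Grey box fixed to the bench, 160 deep x 160 wide x 90 mm high. Origin at the centre of its underside; its +x axis points to its back, -x out of its front (the tray side), +y to the side farther from the robot. Its front faces about to the robot's left (+y of the world). On its roof (z = 90 mm) is the dial with the two concentric knobs, and beside it, nearer the robot, the start button.
- tray (a joint): Slide of the shallow tray in the front of the curing box, m: 0 = fully home, 0.165 = fully out; it slides along the box's -x axis with about 2 N friction and stays where it is left. It starts 0.14 to 0.16 out, with its inside clear of the box.
- tray_floor (a point): Centre of the tray's inner floor, 14 mm above the bench; axes as the box's. The inside is 135 mm along x and 130 mm along y; side walls are 5 mm thick and reach 20 mm above the floor; at its front (-x) stands the front panel, 64 mm high over the bench. The mouth of the box is 66 mm high over the bench.
- tray_rail (a point): Middle of the outer face of the dark rail on the tray's front panel (rail 90 mm long along y, 10 mm high, 14 mm deep), 46 mm above the bench. Push here along the box's +x axis to close the tray.
- timer (a joint): Inner knob, the timer, rad: 0 = its nose points along the box's +y (away from the robot); it grows clockwise seen from above; 1.571 = its nose points at the raised rib. Range 0 to 2.6, friction about 0.04 N m, stays where it is left. It starts between 0.25 and 0.8.
- dial_axis (a point): On the common vertical axis of both knobs, at the level of the top of the outer ring (111 mm above the bench). The timer above it is a grey bar 16 mm wide, 44 mm long plus a pointed nose at one end with a white line, its grip faces 117 to 149 mm above the bench; keep fingertips above 114 mm so that they do not drag the ring.
- timer_nose (a point): Tip of the timer's pointed nose, 29 mm from the axis, 133 mm above the bench; turns with the timer.
- long_rib (a point): Top of the one raised black rib (a fin 12 mm long, 5 mm wide) that stands on the dial plate just beyond the ring, as high as the ring's top (111 mm above the bench), 45 mm from the axis towards the box's +x (its back, the robot's right); the timer's nose must point at it. The other dial marks are small dots.
- power_ring (a joint): Outer knob, the lamp power ring, rad, clockwise positive; a ribbed black disc 72 mm across and 18 mm high (93 to 111 mm above the bench) round the timer's foot. It turns very easily (0.012 N m) and must keep its setting, whatever it is (between -0.8 and 0.8).
- ring_mark (a point): White mark on top of the power ring, 32 mm from the axis; turns with the ring.
- start (a joint): Start button, m: 0 = up, 0.006 = fully down; spring, about 5 N fully down.
- start_top (a point): Centre of the top of the round start button, 28 mm across, 112 mm above the bench, in a black collar on the roof of the curing box.
- crate: Open grey plastic crate fixed to the bench, 200 (x) x 285 (y) x 45 mm high, walls and floor 6 mm. Origin at the centre of its underside. Three wooden offcuts lie in it side by side, in any order.
- square_block: The pine block to be cured: square section 38 x 38 mm, 110 mm long along its own y, about 60 g; the only offcut as thick as it is wide. Origin at the centre of its underside.
- block_mid (a point): Centre of the square block (19 mm above its underside).
- long_offcut: Flat pine offcut 45 x 140 x 19 mm in the crate, long along its own y; origin at the centre of its underside. Stays in the crate.
- wide_offcut: Flat pine offcut 65 x 95 x 19 mm in the crate, long along its own y; origin at the centre of its underside. Stays in the crate.
- screw_jar: White jar with a lid, 68 mm across, 92 mm high; origin under its centre. A bystander.
- glue_bottle: Glue bottle 41 x 62 x 190 mm, standing; origin under its centre. A bystander.

How it is judged:
By the outcome, as a careful person would: the job done as asked, in the order asked, and still so for the second after the job is handed in, with the robot touching nothing.
It also fails if it takes over 72 s, if anything falls off the work surface, if the arm or the gripper's body presses on something with over 40 N, if the wrist force passes 120 N, or if a joint passes its speed limit or range.

## Working session

There is one attempt and no reset: what is moved stays moved. The work goes in short steps, each a Python script; the robot and the scene stay as the last script left them, time stands still between calls to the robot, and variables do not carry over. Pictures are saved under pics/ and viewed, at most 10 in all, crops included, and the job is handed in when it is done.

```bash
ls; mkdir -p pics; python3 - <<'E'
from cell import ctrl, imaging, models
import cv2, numpy as np
f={n:imaging.grab_frame(n) for n in ("scene","side")}
cv2.imwrite("pics/a.png",f["scene"]["image"]); cv2.imwrite("pics/b.png",f["side"]["image"])
for n in f:
  print(n, "cam at",(-f[n]["R"].T@f[n]["t"]).round(3))
  for l in "curing_box tray_floor tray_rail dial_axis timer_nose long_rib ring_mark start_top crate square_block block_mid long_offcut wide_offcut screw_jar glue_bottle".split():
    r=models.tip_of(l,f[n])
    print(n,l,[(np.round(d["location"],3).tolist(),round(d["conf"],2)) for d in r[:2]])
s=ctrl.state();print(s["t"],s["eef_rot"])
E
```

```text
pics
scene cam at [-0.201 -1.018  1.241]
scene curing_box [([0.43, -0.234, 0.003], 0.6)]
scene tray_floor []
scene tray_rail []
scene dial_axis [([0.457, -0.244, 0.11], 0.75)]
scene timer_nose []
scene long_rib [([0.446, -0.284, 0.11], 0.65)]
scene ring_mark [([0.443, -0.211, 0.106], 0.54), ([0.428, 0.396, 0.005], 0.28)]
scene start_top [([0.379, -0.23, 0.112], 0.45), ([0.457, -0.243, 0.114], 0.18)]
scene crate [([0.413, 0.303, 0.002], 0.96), ([0.451, -0.075, 0.014], 0.7)]
scene square_block [([0.427, 0.398, 0.006], 0.74), ([0.422, 0.215, 0.005], 0.59)]
scene block_mid [([0.424, 0.217, 0.024], 0.63)]
scene long_offcut [([0.429, 0.396, 0.004], 0.64)]
scene wide_offcut [([0.422, 0.305, 0.005], 0.48), ([0.352, -0.43, 0.001], 0.26)]
scene screw_jar []
scene glue_bottle [([0.353, -0.433, 0.002], 0.61)]
side cam at [ 0.413 -1.101  1.077]
side curing_box [([0.43, -0.233, -0.002], 0.55)]
side tray_floor [([0.445, -0.07, 0.015], 0.7)]
side tray_rail [([0.457, 0.02, 0.049], 0.85)]
side dial_axis [([0.455, -0.238, 0.109], 0.62)]
side timer_nose [([0.479, -0.255, 0.136], 0.47)]
side long_rib [([0.451, -0.277, 0.11], 0.9)]
side ring_mark [([0.441, -0.211, 0.114], 0.56)]
side start_top [([0.455, -0.277, 0.111], 0.75), ([0.377, -0.228, 0.113], 0.43)]
side crate [([0.419, 0.305, 0.004], 0.9)]
side square_block [([0.426, 0.217, 0.007], 0.86), ([0.477, -0.256, 0.133], 0.35)]
side block_mid [([0.423, 0.22, 0.029], 0.57)]
side long_offcut [([0.432, 0.396, 0.006], 0.8)]
side wide_offcut [([0.423, 0.31, 0.003], 0.67), ([0.444, -0.213, 0.113], 0.67)]
side screw_jar [([0.431, -0.427, 0.002], 0.79), ([0.424, 0.221, 0.027], 0.23)]
side glue_bottle [([0.35, -0.431, 0.003], 0.94)]
1.6 [3.14159018e+00 2.38248864e-05 3.81831440e-01]
```

View pics/a.png

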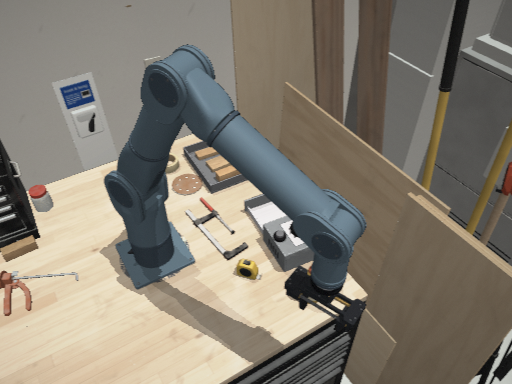

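View pics/b.png

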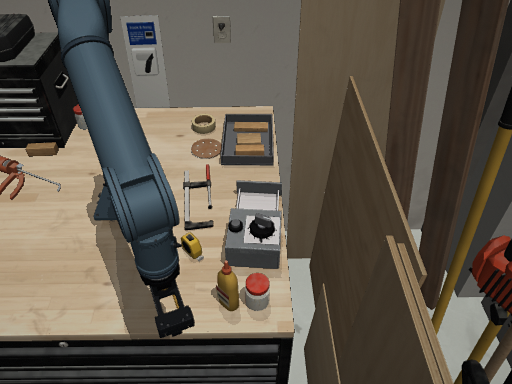

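The scene view shows the arm hiding the dial. The side view shows the box at (252,235), the tray out towards the crate at (247,138), the square block as the lowest offcut, and the jar and bottle in front. Next I'll get close wrist views.

```bash
cat > h.py <<'E'
from cell import ctrl, imaging, models, ticket
import cv2, numpy as np
from scipy.spatial.transform import Rotation as Ro
pi=np.pi
def wrist(name=None):
    s=ctrl.state(); f=imaging.grab_frame("wrist")
    T=np.eye(4); T[:3,:3]=Ro.from_euler('xyz',s["eef_rot"]).as_matrix(); T[:3,3]=s["position"]
    f["Tw"]=T@f["T_tool_cam"]
    if name: cv2.imwrite(f"pics/{name}.png",f["image"])
    return f
def pix2z(f,u,v,z):
    f_=f["fx"]; a=np.array([u-f["cx"],v-f["cy"]]); r=np.hypot(*a); th=r/f_
    d=np.r_[a/r*np.sin(th),np.cos(th)] if r>0 else np.array([0,0,1.])
    d=f["Tw"][:3,:3]@d; c=f["Tw"][:3,3]
    return c+d*(z-c[2])/d[2]
def proj(f,X):
    p=f["Tw"][:3,:3].T@(np.asarray(X)-f["Tw"][:3,3]); r=np.hypot(p[0],p[1]); th=np.arctan2(r,p[2])
    return np.array([f["cx"],f["cy"]])+f["fx"]*th*p[:2]/r
def see(f,labels,n=1):
    for l in labels.split():
        print(l,[(np.round(d["location"],4).tolist(),round(d["conf"],2)) for d in models.tip_of(l,f)[:n]])
E
python3 - <<'E'
from h import *
ctrl.move_l([0.242,-0.603,0.33])
for yaw in (0,pi/2,-pi/2,pi): 
  for p in ([0.45,-0.21,0.32],[0.42,0.24,0.3]):
    q=ctrl.ik(p,[pi,0,yaw]); print(yaw,None if q is None else np.round(q,2))
ctrl.move_to([0.44,-0.20,0.33],[pi,0,0]); 
f=wrist("c"); print(f["T_tool_cam"].round(3),f["fx"])
see(f,"curing_box tray_floor tray_rail dial_axis timer_nose long_rib ring_mark start_top")
ctrl.move_to([0.42,0.24,0.32],[pi,0,0])
f=wrist("d")
see(f,"crate square_block block_mid long_offcut wide_offcut tray_floor tray_rail",2)
f=imaging.grab_frame("side"); cv2.imwrite("pics/e.png",f["image"])
see(f,"curing_box tray_floor tray_rail dial_axis timer_nose long_rib ring_mark start_top")
print(ctrl.state()["t"])
E
```

```text
0 [ 0.51  0.2  -0.19  1.83  0.04  1.12 -1.26]
0 [ 0.36  0.43 -1.24  1.85  0.44  1.18 -2.59]
1.5707963267948966 [ 0.72  0.22 -0.44  1.82  0.1   1.13  0.25]
1.5707963267948966 [ 0.28  0.36 -1.09  1.85  0.35  1.14 -0.93]
-1.5707963267948966 [-0.55  0.31  1.11  1.88 -0.3   1.14 -2.47]
-1.5707963267948966 [ 0.26  0.35 -1.07  1.85  0.34  1.14  2.22]
3.141592653589793 [ 0.91  0.25 -0.66  1.81  0.17  1.14  1.76]
3.141592653589793 [ 0.3   0.37 -1.12  1.85  0.37  1.15  0.62]
[[-0.    -0.966 -0.26   0.065]
 [ 1.    -0.     0.     0.   ]
 [-0.    -0.26   0.966 -0.146]
 [ 0.     0.     0.     1.   ]] 297.3186396354542
curing_box [([0.4341, -0.2289, -0.0007], 0.69)]
tray_floor [([0.449, -0.069, 0.0142], 0.82)]
tray_rail [([0.4513, 0.018, 0.0462], 0.86)]
dial_axis [([0.4575, -0.2407, 0.1114], 0.91)]
timer_nose [([0.4817, -0.2548, 0.1313], 0.7)]
long_rib [([0.4452, -0.2822, 0.1096], 0.75)]
ring_mark [([0.4455, -0.2077, 0.109], 0.94)]
start_top [([0.3752, -0.2269, 0.1157], 0.76)]
crate []
square_block [([0.422, 0.2207, 0.0066], 0.68)]
block_mid [([0.4251, 0.2195, 0.0266], 0.91)]
long_offcut [([0.4253, 0.3917, 0.0037], 0.94)]
wide_offcut [([0.42, 0.309, 0.0019], 0.68)]
tray_floor [([0.4488, -0.0702, 0.0177], 0.7)]
tray_rail [([0.4518, 0.0149, 0.044], 0.78)]
curing_box [([0.4335, -0.2325, 0.0005], 0.76)]
tray_floor [([0.4454, -0.0693, 0.017], 0.64)]
tray_rail [([0.4547, 0.0234, 0.0473], 0.76)]
dial_axis [([0.4565, -0.2368, 0.1079], 0.88)]
timer_nose [([0.4775, -0.2565, 0.1326], 0.71)]
long_rib [([0.4523, -0.2781, 0.1115], 0.98)]
ring_mark [([0.4415, -0.2141, 0.1144], 0.76)]
start_top [([0.3765, -0.2313, 0.1159], 0.57)]
6.925
```

View pics/c.png

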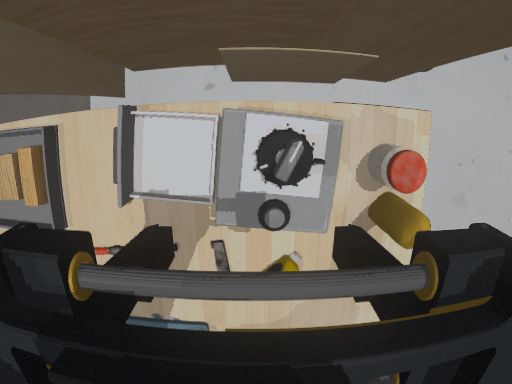

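View pics/d.png

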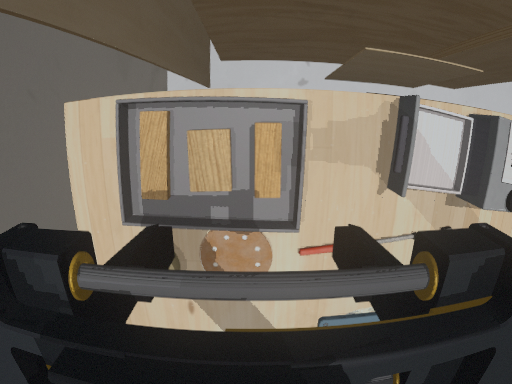

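View c shows the dial axis near (286,158), the timer nose towards (298,143), the rib at (320,161), the button at (274,214) and the tray corners around (135,113) to (215,203). View d shows the square block with its top at about (256..281, 123..197). I'll compute orientations from these, refining with a contour fit.

```bash
python3 - <<'E'
from h import *
f=wrist()
print("corner z.044",[pix2z(f,*p,0.044)[:2].round(4).tolist() for p in [(256,123),(281,123),(281,197),(255,197)]])
hsv=cv2.cvtColor(f["image"],cv2.COLOR_BGR2HSV)
m=cv2.inRange(hsv,(8,90,60),(25,255,255)); m[:, :245]=0; m[:,290:]=0; m[:112]=0; m[205:]=0
c=max(cv2.findContours(m,0,2)[0],key=cv2.contourArea)[:,0]
P=np.array([pix2z(f,*p,0.044)[:2] for p in c],np.float32)
print("block rect",cv2.minAreaRect(P))
c_=cv2.imread("pics/c.png")
T=np.eye(4);T[:3,:3]=Ro.from_euler('xyz',[pi,0,0]).as_matrix();T[:3,3]=[0.44,-.2,.33]
f["Tw"]=T@f["T_tool_cam"]
print("box roof",[pix2z(f,*p,0.09)[:2].round(4).tolist() for p in [(222,110),(342,122),(332,230),(216,222)]])
print("button",pix2z(f,274,214,.112)[:2],"axis",pix2z(f,285,158,.111)[:2],"rib",pix2z(f,320,161,.111)[:2])
print("traywall",[pix2z(f,*p,0.034)[:2].round(4).tolist() for p in [(137,113),(217,115),(215,202),(135,196)]])
cv2.imwrite("pics/c2.png",cv2.resize(c_[95:245,100:350],None,fx=3,fy=3,interpolation=2))
E
```

```text
corner z.044 [[0.4746, 0.2354], [0.4749, 0.2001], [0.3666, 0.1983], [0.3666, 0.2367]]
block rect ((0.4222147464752197, 0.21778853237628937), (0.037778668105602264, 0.1083177998661995), 89.71477508544922)
box roof [[0.5128, -0.1605], [0.4997, -0.3183], [0.3475, -0.3135], [0.3606, -0.1488]]
button [ 0.38003333 -0.22751295] axis [ 0.45292361 -0.24006646] rib [ 0.44967705 -0.28479287]
traywall [[0.5155, -0.0212], [0.5066, -0.1472], [0.3729, -0.1411], [0.3825, -0.0081]]
```

View pics/c2.png

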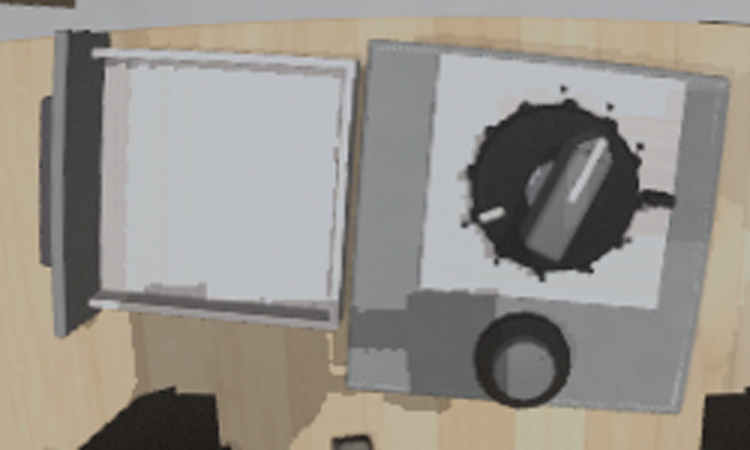

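The box axis +x points about 4.5° off world -y, and the tray centre is near (0.446,-0.069). Picking the block now.

```bash
python3 - <<'E'
from h import *
R=[pi,0,pi]
ctrl.move_to([0.4235,0.2185,0.15],R); ctrl.grip(0.050,15)
print(ctrl.state()["qpos"].round(2) if hasattr(ctrl.state()["qpos"],'round') else ctrl.state()["qpos"])
hit=ctrl.move_l([0.4235,0.2185,0.014],speed=0.1,threshold=6)
s=ctrl.state();print(hit,s["position"],s["contact_force"])
if not hit:
    ctrl.grip(0.0,15); s=ctrl.state(); print(s["gripper_width"],s["grasp_force"])
    ctrl.move_l([0.4235,0.2185,0.16],speed=0.1); s=ctrl.state(); print(s["gripper_width"],s["grasp_force"],s["t"])
    f=wrist("g1")
    f2=imaging.grab_frame("side"); cv2.imwrite("pics/g2.png",f2["image"]); see(f2,"block_mid tray_floor")
    q=ctrl.ik([0.446,-0.069,0.16],[pi,0,1.492]); print(q)
E
```

```text
[ 0.35  0.75 -1.25  2.01  0.85  1.04  0.26]
False [0.42377439 0.21869128 0.01443738] [0.68738166 0.67629919 0.62582218]
0.03794572835893556 15.000280978856608
0.03793740539979363 14.99994697747752 13.3417
block_mid []
tray_floor [([0.4441, -0.0691, 0.0118], 0.96)]
[ 0.8278339   0.49371165 -0.94974075  2.07267635  0.54249667  0.84279871
 -0.52088088]
```

```bash
python3 - <<'E'
from h import *
R=[pi,0,1.492]
ctrl.move_to([0.4455,-0.069,0.16],R)
ctrl.move_l([0.4455,-0.069,0.035],speed=0.1,threshold=6)
hit=ctrl.move_l([0.4455,-0.069,0.019],speed=0.02,threshold=2.5)
s=ctrl.state();print(hit,s["position"],s["contact_force"])
ctrl.grip(0.052); 
ctrl.move_l([0.4455,-0.069,0.17],speed=0.15)
ctrl.move_to([0.45,-0.12,0.32],[pi,0,0])
f=wrist("p"); see(f,"block_mid square_block tray_floor tray_rail curing_box dial_axis timer_nose long_rib ring_mark start_top")
print(ctrl.state()["t"])
E
```

```text
True [ 0.44539876 -0.06902331  0.02206151] [0.80622416 0.37728696 3.29400151]
block_mid [([0.4462, -0.0676, 0.0332], 0.59)]
square_block [([0.4434, -0.067, 0.0146], 0.86)]
tray_floor [([0.4455, -0.0719, 0.0149], 0.96)]
tray_rail [([0.4495, 0.0168, 0.047], 0.77)]
curing_box [([0.4351, -0.231, -0.001], 0.86)]
dial_axis [([0.4523, -0.2429, 0.1114], 0.97)]
timer_nose [([0.4789, -0.2566, 0.1311], 0.68)]
long_rib [([0.4431, -0.284, 0.1099], 0.7)]
ring_mark [([0.4407, -0.2102, 0.1074], 0.91)]
start_top [([0.3762, -0.2321, 0.113], 0.74)]
19.75
```

View pics/p.png

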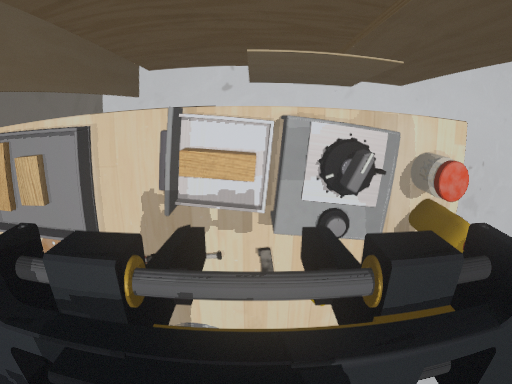

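View p shows the block at (217,165) lying flat inside the tray, clear of the walls. Pushing the tray home next.

```bash
python3 - <<'E'
from h import *
R=[pi,0,1.492]; d=np.array([-0.078,-0.997,0]); r=np.array([0.4505,0.018,0.037])
ctrl.move_to(list(r-0.05*d+[0,0,0.13]),R); ctrl.grip(0.0,20)
ctrl.move_l(list(r-0.05*d),speed=0.2)
ctrl.move_l(list(r+0.09*d),speed=0.12,threshold=15)
s=ctrl.state();print(s["position"],s["contact_force"])
hit=ctrl.move_l(list(r+0.175*d),speed=0.05,threshold=10)
s=ctrl.state();print(hit,s["position"],s["contact_force"])
b=np.array(s["position"])
ctrl.move_l(list(b-0.03*d),speed=0.15)
ctrl.move_l(list(b-0.03*d+[0,0,0.22]),speed=0.25)
ctrl.move_to([0.43,-0.2,0.28],[pi,0,0])
f=wrist("q"); see(f,"tray_rail curing_box dial_axis timer_nose long_rib ring_mark start_top")
cv2.imwrite("pics/q2.png",cv2.resize(f["image"][80:280,130:400],None,fx=2.9,fy=2.9,interpolation=2))
print(ctrl.state()["t"])
E
```

```text
[ 0.44390122 -0.07148228  0.03715154] [-0.31545994 -0.11525209 -0.25213179]
True [ 0.43905412 -0.12175472  0.03672096] [-1.15532164  2.26879436  1.38705023]
tray_rail [([0.4388, -0.1347, 0.0456], 0.73)]
curing_box [([0.434, -0.23, 0.0017], 0.65)]
dial_axis [([0.4512, -0.2419, 0.1108], 0.93)]
timer_nose [([0.4762, -0.257, 0.1301], 0.86)]
long_rib [([0.4477, -0.2835, 0.1079], 0.77)]
ring_mark []
start_top [([0.3761, -0.2304, 0.1146], 0.69)]
27.5167
```

View pics/q2.png

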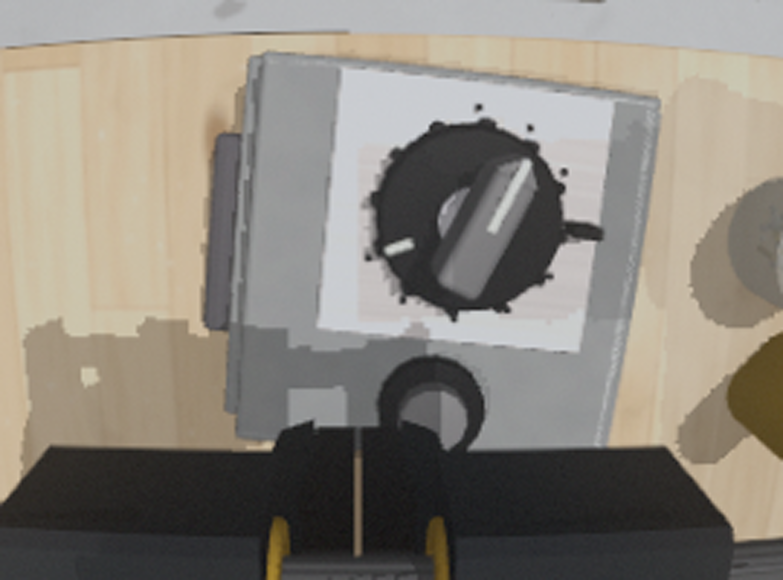

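The view shows the tray panel flush with the box front (crop x≈240) and the timer bar from (457,290) to the nose at (527,160). The ring is centred near (469,218) and the rib is at (583,231). I'll re-push firmly to confirm the tray is home, and compute the bar geometry in the same script.

```bash
python3 - <<'E'
from h import *
R=[pi,0,1.492]; d=np.array([-0.078,-0.997,0]); b=np.array([0.43905,-0.12175,0.037])
f=wrist()  # same pose as picture q
F=lambda u,v,z: pix2z(f,130+u/2.9,80+v/2.9,z)[:2]
print("axis(ring)",F(469,218,.111),"rib",F(583,231,.111))
a,e=F(490,232,.149),F(527,162,.149); print("line",a,e,"ang",np.degrees(np.arctan2(*(e-a)[::-1])))
a2,e2=F(438,282,.149),F(483,165,.149); print("left edge",a2,e2)
a2,e2=F(476,299,.149),F(537,187,.149); print("right edge ang",np.degrees(np.arctan2(*(e2-a2)[::-1])),a2,e2)
print("front edge roof",F(258,55,.09),F(237,437,.09),"rail",F(215,135,.051),F(206,325,.051))
print("button",F(434,410,.112))
ctrl.move_to(list(b-0.025*d+[0,0,0.16]),R); ctrl.move_l(list(b-0.025*d),speed=0.25)
hit=ctrl.move_l(list(b+0.03*d),speed=0.05,threshold=18)
s=ctrl.state();print(hit,s["position"],s["contact_force"])
p=np.array(s["position"])
ctrl.move_l(list(p-0.015*d),speed=0.15); ctrl.move_l(list(p-0.015*d+[0,0,0.15]),speed=0.25)
print(ctrl.state()["t"])
E
```

```text
axis(ring) [ 0.45326055 -0.24163155] rib [ 0.44905329 -0.285467  ]
line [ 0.45378718 -0.24365627] [ 0.47701271 -0.25528933] ang -26.605079068151493
left edge [ 0.43698347 -0.22685939] [ 0.47571307 -0.24081273]
right edge ang -27.01527289863067 [ 0.43127563 -0.23968637] [ 0.46889831 -0.25886872]
front edge roof [ 0.51446239 -0.16209149] [ 0.35789627 -0.1495754 ] rail [ 0.48211834 -0.1384741 ] [ 0.39656759 -0.13170577]
button [ 0.37842145 -0.23021191]
True [ 0.43901067 -0.12174119  0.0369955 ] [-0.01391751  3.34613335  1.4146303 ]
30.975
```

```bash
python3 - <<'E'
from h import *
c=[0.4535,-0.2415]
y0,y1=np.radians(152),np.radians(85.5)
ctrl.move_to(c+[0.22],[pi,0,y0]); ctrl.grip(0.038,20)
hit=ctrl.move_l(c+[0.121],speed=0.1,threshold=4)
s=ctrl.state();print(hit,s["position"],s["contact_force"])
if not hit:
    ctrl.grip(0.0,20); s=ctrl.state();print(s["gripper_width"],s["contact_force"],s["torque"])
    for y in np.linspace(y0,y1,6)[1:]:
        ctrl.move_to(c+[0.121],[pi,0,y])
    s=ctrl.state();print(s["position"],s["eef_rot"],s["contact_force"],s["torque"])
    ctrl.grip(0.038); ctrl.move_l(c+[0.21],speed=0.15)
    ctrl.grip(0,20)
    ctrl.move_to([0.43,-0.2,0.28],[pi,0,0])
    f=wrist("r"); see(f,"tray_rail dial_axis timer_nose long_rib ring_mark start_top")
    cv2.imwrite("pics/r2.png",cv2.resize(f["image"][80:280,130:400],None,fx=2.9,fy=2.9,interpolation=2))
print(ctrl.state()["t"])
E
```

```text
False [ 0.45396751 -0.2415978   0.12155045] [-0.01485308  0.73104175  0.42778603]
0.016056294786309197 [0.69694207 1.5018227  1.20067213] [ 0.18601307 -0.22397823  0.01540546]
[ 0.45383034 -0.24138676  0.12125217] [3.14130522e+00 3.98320267e-04 1.50465813e+00] [1.25396718 3.24118236 5.97287588] [ 0.40295908 -0.09485404 -0.01655823]
tray_rail [([0.4353, -0.1333, 0.0446], 0.74)]
dial_axis [([0.4557, -0.2425, 0.1105], 0.65)]
timer_nose [([0.4546, -0.2738, 0.1307], 0.82)]
long_rib [([0.448, -0.2843, 0.1122], 0.85)]
ring_mark [([0.4419, -0.2092, 0.108], 0.82)]
start_top [([0.374, -0.231, 0.1099], 0.62)]
39.4417
```

View pics/r2.png

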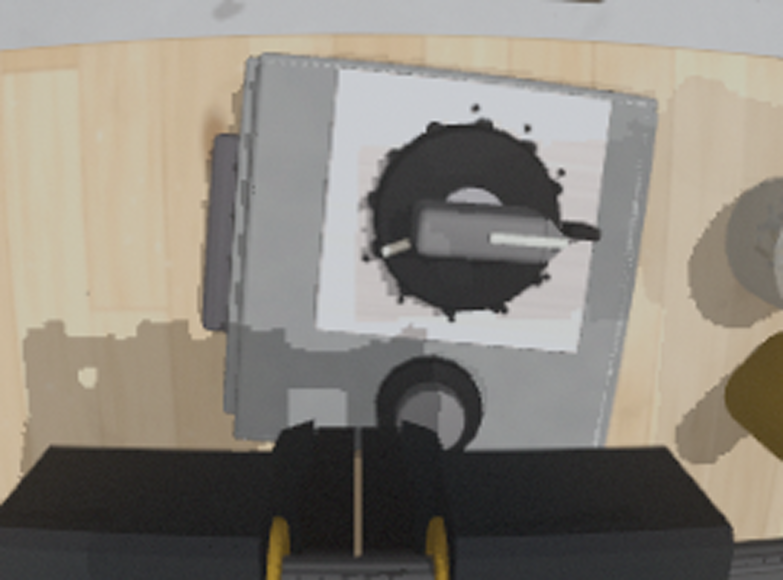

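The nose now points at the rib (nose tip near (580,240), rib at (583,231)) and the ring mark is still near (397,247). I'll check both angles numerically before pressing.

```bash
python3 - <<'E'
from h import *
f=wrist()
F=lambda u,v,z: pix2z(f,130+u/2.9,80+v/2.9,z)[:2]
ang=lambda a,b:np.degrees(np.arctan2(*(b-a)[::-1]))
q,r=(cv2.imread(f"pics/{n}.png") for n in "qr")
# white ring mark centroid, and static reference shift
S=(slice(150,190),slice(245,385))
for n,im in (("q",q),("r",r)):
    g=cv2.cvtColor(im,6)[158:170,261:273]; 
    m=(g>130).astype(float); yy,xx=np.mgrid[158:170,261:273]; 
    print(n,"mark px",(m*xx).sum()/m.sum(),(m*yy).sum()/m.sum(),m.sum())
g=[np.float32(cv2.cvtColor(i,6)) for i in (q,r)]
for nm,sl in (("button",(slice(195,230),slice(250,300))),("box edge",(slice(90,130),slice(210,365))),("ring left",(slice(120,190),slice(256,275)))):
    a,b=g[0][sl],g[1][sl]; W,_c=cv2.findTransformECC(a,b,np.eye(2,3,dtype=np.float32),cv2.MOTION_TRANSLATION,None) [::-1],0
    print(nm,W[0][:,2])
# timer white line
im=g[1][155:172,296:335]; m=im>165; yy,xx=np.nonzero(m); P=np.array([pix2z(f,x+296,y+155,.149)[:2] for x,y in zip(xx,yy)],np.float32)
vx,vy,x0,y0=cv2.fitLine(P,cv2.DIST_HUBER,0,.01,.01).ravel(); print("line ang",np.degrees(np.arctan2(vy,vx)),x0,y0,len(P))
print("top edge",ang(F(420,207,.149),F(545,217,.149)),"bottom",ang(F(420,253,.149),F(550,262,.149)))
print("roof front",ang(F(256,55,.09),F(236,437,.09)),"back",ang(F(655,99,.09),F(606,440,.09)),"far",ang(F(256,55,.09),F(655,99,.09)))
E
```

```text
q mark px 266.94117647058823 164.8235294117647 34.0
r mark px 265.4782608695652 165.04347826086956 23.0
button [-0.70553595  0.13187115]
box edge [-0.8684417  0.3058613]
ring left [-0.90338635  0.17758109]
line ang 81.75029 0.44946182 -0.26648298 192
top edge -93.80279437269868 bottom -93.49411131807899
roof front 175.53466247659483 back 175.44325864149485 far -95.03993103211566
```

```bash
python3 - <<'E'
from h import *
c=[0.377,-0.230]; R=[pi,0,1.492]
ctrl.move_to(c+[0.17],R); ctrl.grip(0,20); ctrl.move_l(c+[0.118],speed=0.1,threshold=5)
s0=ctrl.state(); hit=ctrl.move_l(c+[0.103],speed=0.015,threshold=12)
s=ctrl.state();print(s0["position"][2],hit,s["position"],np.array(s["contact_force"])-s0["contact_force"])
ctrl.pause(0.3); s=ctrl.state();print(s["position"],s["contact_force"])
ctrl.move_l(c+[0.17],speed=0.1)
ctrl.move_to([0.43,-0.2,0.28],[pi,0,0])
f=wrist("z"); g=cv2.imread("pics/r.png"); print("diff",cv2.absdiff(f["image"],g)[95:230,200:365].mean())
see(f,"timer_nose long_rib ring_mark start_top")
print(ctrl.state()["t"])
E
```

```text
0.11820646107127436 True [ 0.37713272 -0.23017549  0.106352  ] [-0.37027155  1.30823949 10.84021122]
[ 0.37715571 -0.23021367  0.10637136] [-1.91545974  0.6080711  10.21819345]
diff 3.062701084923307
timer_nose [([0.4513, -0.2719, 0.1303], 0.9)]
long_rib [([0.4452, -0.2875, 0.111], 0.94)]
ring_mark [([0.4425, -0.2104, 0.1077], 0.77)]
start_top [([0.3727, -0.2297, 0.112], 0.84)]
44.9417
```

```bash
python3 -c "
from cell import ticket; print(ticket.hand_in())"
```

```text
the job is handed in; nothing more can be done
None
```

The job is handed in with every step done in order, but no verdict came back: the block lies flat in the tray and the tray is home, the timer is about 1° short of the rib with the ring unmoved, and the start button was pressed to its stop and released, at about 45 s of the 72 s allowed.

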